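Ready the micro arc welder: extraction, mains, gas purge

ROBOT

A 6-joint arm with a two-finger parallel gripper is mounted at the origin on the work surface. World frame = base frame: x ahead of the robot, y to its left, z up, the work surface at z = 0. Lengths are in m, angles in degrees, forces in N, time in s.
With the tool pointing down it reaches from about 0.4 to 0.825 m from the base axis. Payload 7 kg.
Tool frame: the origin (TCP) lies at the centre of the arm's flange, where the gripper is bolted on; the fingertips stand 178 mm ahead of it and the grasp point (between the pads) lies 159 mm ahead of it; z points along the fingers, y is the line along which they close (so a half turn about z gives the same grasp; the last joint's range is limited). The gripper opens to 88 mm and grips with 3 to 60 N. Pads are 19 mm wide; open, the fingers measure 130 mm over their backs; the gripper's body (78 mm by 193 mm) begins 47 mm behind the grasp point.
Start: joints at [-57.29, 20.546, 0.682, 0, -70.136, -16.507], TCP at [0.188, -0.648, 0.405] pointing down, gripper open.
Joint ranges: [-176.03, 176.03], [-82.01, 121.73], [-58.28, 71.71], [-173.87, 95.51], [-174.79, -0.11], [-173.66, 173.66]. Speed limits (degrees/s): [136.94, 136.94, 172.46, 180, 180, 180].

INTERFACE

Orientations are given as [roll, pitch, yaw] about the fixed x, y, z axes, in that order (R = Rz(yaw) Ry(pitch) Rx(roll)).
In Python, from plant import telemetry, snapshot, workorder, nets gives the robot as it stands.
- The arm moves only by the shell command python3 -m creep 'ROWS'. ROWS is JSON, a list that holds one entry, the list of rows, each a list of 5 numbers: the shift along the tool's x, y, z normalised to -1 to 1, where 1 is 0.2 m, then the turn about the tool's z normalised to -1 to 1, where 1 is pi/2 rad, then the opening, from 0 (shut) to 1 (fully open). In form: [[[x, y, z, spin, hand], ...]]. A call has 1 to 8 rows; each row shifts and turns the commanded pose from where the row before left it, along the tool's axes as they then stand; what a row does not reach is not made up. A row lasts 1/12 s, in which the tool goes at most 41.7 mm and 7.16 degrees, less where a joint would pass 70% of its speed; a pose out of reach is approached as far as the arm can. A call with a number of a shift or a turn outside -1 to 1 is refused whole. A call with a gripper value outside its range is refused whole. The fingers move at their own pace and stop on an object; the grip force is fixed at half the most. Time passes only in rows, so rows that do not move let the fingers close. It gives the time, the measured TCP pose, the force, the opening and the grip force at its end, in the units of the state.
- telemetry.get_obs(): the state, without advancing time (a new reading comes with each control period).
- snapshot(name): name is "scene" or "top" or "wrist"; returns a dict with "frame" (480x640x3 uint8, red, green, blue), "fx", "fy", "cx", "cy" (pixels), "k1" (the pictures are not rectified: a ray, as slopes to the right and down, at radius r is drawn at 1 + k1 r^2 times it, then the intrinsics apply), "rvec" (rotation vector, rad) and "tvec" (3), from world to camera coordinates, as OpenCV has them; the wrist camera has in their place "mount" (4x4, takes a point from camera to tool coordinates, whose origin is the TCP and whose axes are the flange's). Camera axes: x right, y down, z forward; pixel columns grow to the right and rows downward; lengths in m; the calibration is good to about 2 mm. A picture is of the moment at which its call begins: read the wrist's pose just before it. There is no depth.
- workorder.close_job(): hands the job in; it is judged then, once.
Trained networks look in a picture, given as the dict that the camera call returned (one of the last four; its "shot" number tells which), for a name from the list of things; names that differ only in an ending like _2 or _b are one class to them, and where a whole thing is asked for, a point or a joint stands for the part that bears it (a point fixed in the world has none). Each returns a list of dicts, best first, with "confidence" (0 to 1); they miss things now and then, are a little off and sometimes report something else, mostly with a low value. They report only what shows in the picture. A call takes as long as a camera call. They do not tell look-alikes from the thing itself.
- nets.find_in(picture, query): "uv" ([column, row] in pixels, amid what is visible of it).
- nets.masks_of(picture, query): "region" (480x640 bool, what is visible of it) and "uv" ([column, row] in pixels, amid what is visible of it).
- nets.landmark_of(picture, query): "uv" ([column, row] in pixels: a listed point, or the origin of a listed thing).
The state is a dict: "clock": time; "joint_pos": joint angles; "qvel": joint speeds; "tau": joint torques, N m; "tool_pos": TCP position; "orientation": TCP orientation; "force": force on the tool from outside, world axes, zero at the start; "moment": the same for the moment, N m; "opening": finger opening in m; "gripper_force": force on a finger pad.
Only numpy, scipy, OpenCV 4.12 (cv2) and the standard library are available. Lean on these libraries where they do the work, as an engineer would, in place of code of your own. Each camera call takes 0.05 s, during which the arm holds its last target. There are 200 camera calls.

TASK

Get the bench ready for welding, pressing with the tips of the closed fingers: first press the large round button on the fume extractor's hand remote where it lies, then switch on the welder by pressing in the raised upper end of its rocker switch, and last press the round gas-test button at the lower left of the welder's sloping panel fully in, hold it for at least two seconds to purge the hose, and let go. Do not pick up or push the remote about, and leave its small button, the square keys, the dial and the other things on the bench alone.

Things in the scene. Friction and masses are not known exactly. Their poses are not given: they have to be found in the camera images.
- console: the micro arc welder: grey desk console, 260 deep, 300 wide, 94 mm high, fixed. Origin: under it, 150 mm behind its front edge; x to its back, y to its left, z up. Front half: panel 150 mm deep rising backwards at 18 degrees from 45 to 94 mm height; then a flat top. On it: rocker at the right (y = -108 mm), dial upper left, gas button lower left (y = +105 mm), display and 3 keys mid
- rocker (a joint): the welder's mains switch: the only rocker on the panel, black, 32 mm long up the slope x 22 mm wide, in a frame 2 mm high. Angle in rad: 0 = off (lower end in, upper end standing up), 0.35 = on (upper end in). Over-centre spring: about 2 N at the raised end starts it, past the middle it snaps over and stays
- rocker_raised (a point): point on the raised face of the rocker's upper half, 13 mm from the pivot line, 3 mm inside its end; off, this face slopes 20 degrees to the panel and the point is 8.5 mm over the panel. It goes in 4.5 mm; once on, the face lies parallel to the panel, 4 mm above it, and the other half stands up. Moves with the rocker; off: z = the panel's outward normal, x up the slope, y along the pivot
- gas (a joint): the gas-test push-button, m pressed: 0 = out, 0.005 = fully in. Spring 1.6 N at first, 4 N fully in; it comes back out when let go. Gas flows while it is at least 3 mm in
- gas_top (a point): centre of the top of the gas-test button: the only round push-button on the console, black, 22 mm across, 10 mm proud of the panel, in a steel collar 30 mm across and 3 mm high; lower left of the panel, 75 mm down the slope from the dial. z axis: the panel's outward normal; the button moves along -z
- key0 (a joint): left one of the three square keys under the display (17 mm square, black, 6 mm proud, 42 mm apart), m pressed: 0 to 0.003, 3 N. They set the welding mode and are not part of this job
- key1 (a joint): middle square key, as key0
- key2 (a joint): right square key, as key0
- dial_mark (a point): outer end of the white pointer line on top of the current dial (black knob, 36 mm across at its foot, 20 mm high, upper left of the panel); it moves if the dial is turned
- remote: the fume extractor's hand remote: a grey plastic handset 130 (x) x 62 (y) x 26 mm high, 0.25 kg, lying loose on the bench face up, either left or right of the console. Origin: centre of its underside; z up, +x towards the end with the short rubber aerial stub (it stands out 16 mm)
- remote_on (a joint): the remote's large round ON button, m pressed: 0 = out, 0.0035 = fully in. Spring 1.2 N at first, 3 N fully in, comes back out; the extractor starts once it is at least 2.5 mm in
- remote_on_top (a point): centre of the top of the ON button: black, 26 mm across, at x = +30 mm on the remote (the aerial half), its top 32 mm above the bench; it moves along -z
- remote_off (a joint): the remote's small round OFF button, 14 mm across, at x = -22 mm on the remote (52 mm from the ON button), 5 mm proud, m pressed: 0 to 0.003, 2.5 N; not part of this job
- square: bystander: red steel magnetic welding square, a flat open triangle with 110 mm legs, 16 mm thick, lying left or right of the console (the side where the remote is not); origin under the middle of its 110 x 110 mm outline
- flapdisc: bystander: flap grinding disc, 114 mm across, 12 mm high, lying flat in front of the console; origin under its centre
- wrench: bystander: steel open-ended wrench, 190 mm long, lying flat in front of the console; origin under it
- gear: bystander: steel gear, 77 mm across, 18 mm high, lying flat at the back left; origin under its centre
- figure: bystander: little standing figure welded from nuts and bolts on a round foot 68 mm across, 114 mm tall, at the back right; origin under its foot
- jar: bystander: closed white paste jar, 50 mm across and 45 mm high, standing on the console's flat top; origin under its centre
- brush: bystander: wooden wire brush, 260 mm long, 28 mm high, lying bristles up at the right front; origin under its middle
Not all that is in view belongs to the job. Leave any red look-alike of the remote alone.

How it is judged:
By the outcome, as a careful person would: the job done as asked, in the order asked, and still so for the second after the job is handed in, with the robot touching nothing.
It also fails if it takes over 45 s, if anything falls off the work surface, if the arm or the gripper's body presses on something with over 40 N, if the wrist force passes 120 N, or if a joint passes its speed limit or range.

## Working session

There is one attempt and no reset: what is moved stays moved. The work goes in short steps, Python scripts to look and compute and a shell command to move; the robot and the scene stay as the last step left them, time stands still between calls to the robot, and variables do not carry over. Pictures are saved under pics/ and viewed, at most 10 in all, crops included, and the job is handed in when it is done.

```bash
mkdir -p pics; ls
cat > h.py <<'E'
import numpy as np,cv2
from plant import telemetry,snapshot,workorder,nets
from scipy.spatial.transform import Rotation as R
def cam(s):
    if 'rvec' in s and s['rvec'] is not None:
        Rm=cv2.Rodrigues(np.array(s['rvec'],float))[0]; t=np.array(s['tvec'],float).ravel()
    return Rm,t
def ray(s,uv):
    x=(uv[0]-s['cx'])/s['fx']; y=(uv[1]-s['cy'])/s['fy']
    u,v=x,y
    for _ in range(20):
        f=1+s['k1']*(u*u+v*v); u,v=x/f,y/f
    return np.array([u,v,1.])
def pose(o):
    return R.from_euler('xyz',o['orientation'],degrees=True).as_matrix(),np.array(o['tool_pos'])
def wray(s,uv,o=None):
    d=ray(s,uv)
    if 'mount' in s:
        Rt,p=pose(o); M=np.array(s['mount']); return Rt@M[:3,3]+p, Rt@M[:3,:3]@d
    Rm,t=cam(s); return -Rm.T@t, Rm.T@d
def atz(s,uv,z,o=None):
    c,d=wray(s,uv,o); return c+d*(z-c[2])/d[2]
def tri(rays):
    A=0;b=0
    for c,d in rays:
        d=d/np.linalg.norm(d);P=np.eye(3)-np.outer(d,d);A=A+P;b=b+P@c
    x=np.linalg.solve(A,b); return x,[np.linalg.norm((np.eye(3)-np.outer(d,d)/(d@d))@(x-c)) for c,d in rays]
E
python3 - <<'E'
from h import *
o=telemetry.get_obs();print(o['clock'],o['tool_pos'],o['orientation'],o['opening'])
S={n:snapshot(n) for n in('scene','top')}
for n,s in S.items():cv2.imwrite(f'pics/{n}0.png',s['frame'][:,:,::-1])
for q in['console','rocker_raised','gas_top','dial_mark','remote','remote_on_top']:
    L={n:nets.landmark_of(s,q)[:3] for n,s in S.items()}
    for n,l in L.items(): print(q,n,[(np.round(d['uv'],1),round(d['confidence'],2)) for d in l])
    if L['scene'] and L['top']:
        x,e=tri([wray(S[n],L[n][0]['uv']) for n in S]);print('   ',x.round(4),np.round(e,4))
for q in['key0','remote_off','jar','remote']:
    for n,s in S.items(): print(q,n,[(np.round(d['uv'],1),round(d['confidence'],2)) for d in nets.find_in(s,q)[:4]])
E
```

```text
pics
0.0 [ 0.1882995  -0.64801054  0.40371941] [ 1.79905108e+02 -7.62489420e-03 -1.63804637e+02] 0.08753081263941347
console scene [(array([336., 305.]), 0.96)]
console top [(array([293. , 199.8]), 0.75)]
    [ 0.6291  0.0288 -0.0032] [0.0022 0.0022]
rocker_raised scene [(array([298.6, 255.6]), 0.65)]
rocker_raised top [(array([345.4, 208.8]), 0.68)]
    [ 0.5972 -0.0859  0.0807] [0.0053 0.0053]
gas_top scene [(array([394.4, 268.4]), 0.66), (array([389.2, 255.3]), 0.5), (array([404.3, 249.1]), 0.39)]
gas_top top [(array([255.1, 247.1]), 0.6), (array([344.3, 208.3]), 0.21)]
    [0.5108 0.1195 0.0425] [0.0059 0.0059]
dial_mark scene [(array([394.1, 269.3]), 0.55)]
dial_mark top [(array([240.9, 217.3]), 0.77)]
    [0.5757 0.1368 0.1018] [0.0018 0.0018]
remote scene [(array([226.9, 230.3]), 0.79), (array([273. , 194.4]), 0.66)]
remote top [(array([431.8, 339.8]), 0.87), (array([447.1, 259.8]), 0.74)]
    [ 0.3097 -0.3981 -0.151 ] [0.068 0.068]
remote_on_top scene [(array([274.5, 178.7]), 0.47), (array([226.9, 225.4]), 0.39)]
remote_on_top top [(array([465.1, 182.5]), 0.73), (array([439.5, 353.3]), 0.68), (array([444.8, 246.9]), 0.45)]
    [ 0.6009 -0.2178  0.2845] [0.084 0.084]
key0 scene [(array([225.2, 226.6]), 0.53)]
key0 top [(array([317.3, 236.1]), 0.53)]
remote_off scene [(array([340.4, 298. ]), 0.44)]
remote_off top []
jar scene [(array([307.8, 287.2]), 0.72), (array([168.4, 255.4]), 0.2)]
jar top [(array([306.5, 156.7]), 0.72), (array([248.3, 215.1]), 0.66), (array([174.5, 264.2]), 0.26)]
remote scene [(array([227.7, 228.9]), 0.96), (array([276.2, 191.9]), 0.93)]
remote top [(array([436.4, 344.2]), 0.74), (array([446.2, 259.2]), 0.65)]
```

View pics/top0.png

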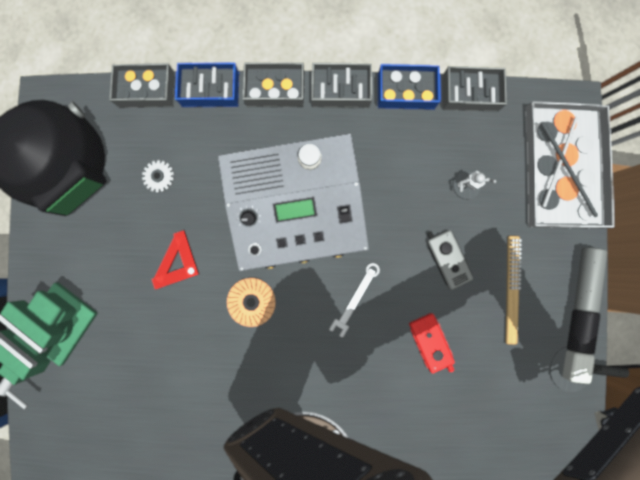

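View pics/scene0.png

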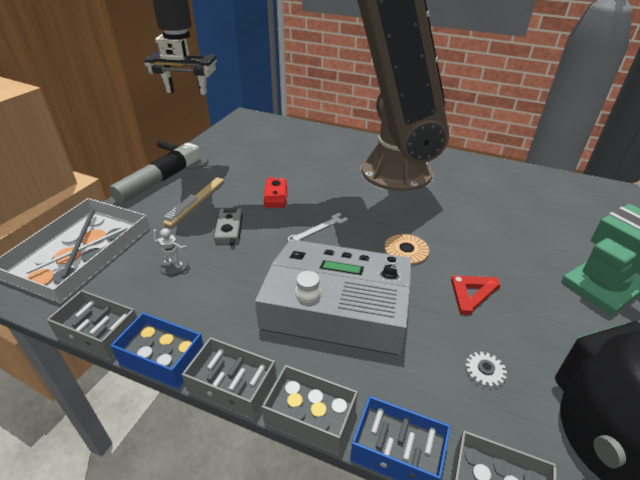

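The top picture shows the console at (293,200), turned about +10°. The grey remote is at (448,258), with its ON button near (446,248) towards the aerial, and the red look-alike is at (432,343). The scene view agrees. Next: move above the remote for a wrist view.

Run:
```python
from h import *
s=snapshot('top');w=snapshot('wrist');o=telemetry.get_obs()
print(np.round(w['mount'],3).tolist(),w['fx'],w['cx'],w['cy'])
print('ON',atz(s,(445.5,247.5),.032),'cent',atz(s,(449,259),.026),'aer',atz(s,(433,233),.015))
# console corners top: flat-top back corners z=.094
for uv,z in[((219,155),.094),((352,135),.094),((240,270),.045),((368,248),.045),((254.5,249.5),.066),((345,213),.08),((248,217),.1),((282,242),.06),((318,237),.06)]:print(uv,atz(s,uv,z).round(4))
Rt,p=pose(o);print(Rt.round(3).tolist())
```

```text
[[-0.001, -0.95, -0.311, 0.084], [1.0, -0.001, -0.0, -0.0], [-0.0, -0.311, 0.95, 0.02], [0.0, 0.0, 0.0, 1.0]] 350.1154952363849 320.34404156838957 239.16407331957467
ON [ 0.5174282 -0.3282922  0.032    ] cent [ 0.49075503 -0.33823066  0.026     ] aer [ 0.55200229 -0.30247486  0.015     ]
(219, 155) [0.7149 0.1924 0.094 ]
(352, 135) [ 0.7633 -0.1034  0.094 ]
(240, 270) [0.4593 0.1472 0.045 ]
(368, 248) [ 0.5136 -0.1454  0.045 ]
(254.5, 249.5) [0.5062 0.1119 0.066 ]
(345, 213) [ 0.5898 -0.0901  0.08  ]
(248, 217) [0.5763 0.1232 0.1   ]
(282, 242) [0.5241 0.0507 0.06  ]
(318, 237) [ 0.5365 -0.0306  0.06  ]
[[-0.96, -0.279, -0.0], [-0.279, 0.96, 0.0], [0.0, 0.0, -1.0]]
```

```bash
python3 -m creep '[[[-0.156,0.083,0,0,0],[-0.156,0.083,0,0,0],[-0.156,0.083,0,0,0],[-0.156,0.083,0,0,0],[-0.156,0.083,0,0,0],[-0.156,0.083,0,0,0],[-0.156,0.083,0,0,0]]]'; python3 -m creep '[[[-0.156,0.083,0,0,0],[-0.156,0.083,0,0,0],[-0.156,0.083,0,0,0],[-0.156,0.083,0,0,0],[-0.156,0.083,0,0,0],[-0.156,0.083,0,0,0]]]'; python3 -m creep '[[[0,0,0,-0.077,0],[0,0,0,-0.077,0],[0,0,0,-0.077,0],[0,0,0,-0.077,0],[0,0,0,-0.077,0],[0,0,0,-0.077,0]]]';python3 -m creep '[[[0,0,0,-0.077,0],[0,0,0,-0.077,0],[0,0,0,-0.077,0],[0,0,0,-0.077,0],[0,0,0,-0.077,0],[0,0,0,-0.077,0],[0,0,0,0,0],[0,0,0,0,0]]]'
python3 - <<'E'
from h import *
o=telemetry.get_obs();w=snapshot('wrist');print(o['clock'],o['tool_pos'],o['orientation'],o['joint_pos'],o['force'])
cv2.imwrite('pics/w1.png',w['frame'][:,:,::-1])
for q,z in[('remote_on_top',.032),('remote',0),('remote_off',.031)]:
  for d in nets.landmark_of(w,q)[:3] if q!='remote_off' else nets.find_in(w,q)[:3]: print(q,np.round(d['uv'],1),d['confidence'],atz(w,d['uv'],z,o).round(4))
E
```

```text
clock: 1.78
tool_pos: [0.3666, -0.4743, 0.4049]
orientation: [-180.0, 0.0, -163.8]
force: [0.4, 0.1, -0.4]
opening: 0.0464
gripper_force: 0.0
clock: 2.28
tool_pos: [0.5186, -0.3263, 0.405]
orientation: [-180.0, 0.0, -163.8]
force: [0.5, -0.7, -0.3]
opening: 0.0064
gripper_force: 0.0
clock: 2.78
tool_pos: [0.5176, -0.3277, 0.4047]
orientation: [-180.0, 0.0, -121.9]
force: [0.3, -0.4, 0.4]
opening: 0.0004
gripper_force: 0.0
clock: 3.45
tool_pos: [0.5176, -0.3277, 0.4047]
orientation: [-180.0, -0.0, -80.9]
force: [-0.1, -0.4, -0.8]
opening: 0.0003
gripper_force: 0.0
3.45 [ 0.5175998  -0.32774077  0.4047124 ] [-1.79993963e+02 -1.58053126e-03 -8.08527940e+01] [-1.40975151e+01  1.47255390e+01 -7.58351631e+00 -1.00547678e-03
 -6.76847743e+01  2.32451029e+01] [-0.14438082 -0.40625662 -0.80003376]
remote_on_top [325.3 210. ] 0.88 [ 0.5138 -0.3297  0.032 ]
remote_on_top [542.2 256.6] 0.68 [ 0.2697 -0.3163  0.032 ]
remote [503.3 255.3] 0.89 [ 0.294  -0.3018  0.    ]
remote [348.3 197.8] 0.71 [ 0.4891 -0.3401  0.    ]
remote_off [175.6 128.3] 0.56 [ 0.6712 -0.3873  0.031 ]
remote_off [496.5 269.8] 0.53 [ 0.3152 -0.2929  0.031 ]
remote_off [373.2 196. ] 0.51 [ 0.4676 -0.3518  0.031 ]
```

View pics/w1.png

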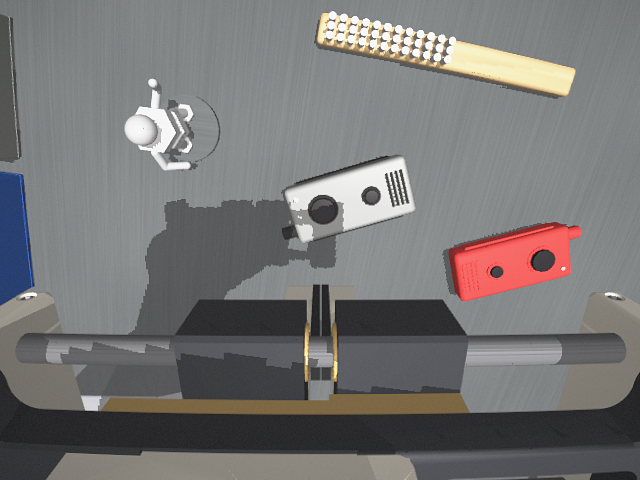

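The wrist view shows the remote's ON button at (323,209), OFF at (371,196) and the aerial at (290,231). The ON–OFF spacing comes to 51 mm, as it should. Next: descend over ON.

```bash
python3 -m creep '[[[0.007,0.014,0.17,0,0],[0,0,0.17,0,0],[0,0,0.17,0,0],[0,0,0.17,0,0],[0,0,0.17,0,0],[0,0,0,0,0],[0,0,0,0,0]]]'
python3 - <<'E'
from h import *
o=telemetry.get_obs();w=snapshot('wrist');print(o['tool_pos'],o['force'])
cv2.imwrite('pics/w2.png',w['frame'][:,:,::-1][60:420,100:560])
for q,z in[('remote_on_top',.032),('remote',0)]:
  for d in nets.landmark_of(w,q)[:2]: print(q,np.round(d['uv'],1),d['confidence'],atz(w,d['uv'],z,o).round(4))
E
```

```text
clock: 4.23
tool_pos: [0.5147, -0.3296, 0.2335]
orientation: [179.8, 0.1, -80.7]
force: [-0.1, -0.7, 1.8]
opening: 0.0004
gripper_force: 0.0
[ 0.51469745 -0.32956053  0.23353308] [-0.10104396 -0.70114471  1.84921181]
remote_on_top [318.7 283.2] 0.75 [ 0.5156 -0.3283  0.032 ]
remote_on_top [365.1 250.5] 0.29 [ 0.4934 -0.352   0.032 ]
remote [363.3 248.7] 0.66 [ 0.4885 -0.3422  0.    ]
```

View pics/w2.png

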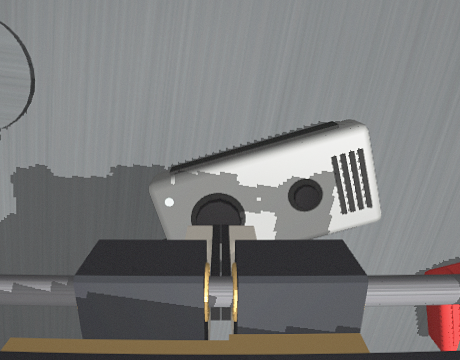

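The tip is centred in front of the ON button, which shows at (218,212) in the crop. Next: press in small steps.

```bash
python3 -m creep '[[[0,0,0.05,0,0],[0,0,0.05,0,0],[0,0,0.01,0,0],[0,0,0.005,0,0],[0,0,0,0,0],[0,0,0,0,0]]]'; python3 -m creep '[[[0,0,0.006,0,0],[0,0,0,0,0],[0,0,0,0,0]]]'
```

```text
clock: 4.88
tool_pos: [0.5152, -0.3296, 0.2118]
orientation: [-180.0, -0.0, -80.6]
force: [-0.4, 0.3, 0.1]
opening: 0.0005
gripper_force: 0.0
clock: 5.13
tool_pos: [0.5151, -0.3296, 0.2105]
orientation: [-180.0, -0.0, -80.6]
force: [0.1, -0.6, 0.6]
opening: 0.0004
gripper_force: 0.0
```

```bash
python3 -m creep '[[[0,0,0.01,0,0],[0,0,0,0,0],[0,0,0,0,0]]]'; python3 -m creep '[[[0,0,0.007,0,0],[0,0,0,0,0],[0,0,0,0,0]]]'; python3 -m creep '[[[0,0,0.004,0,0],[0,0,0,0,0],[0,0,0,0,0]]]'
```

```text
clock: 5.38
tool_pos: [0.5152, -0.3297, 0.2086]
orientation: [-180.0, -0.0, -80.6]
force: [0.1, 0.7, 2.0]
opening: 0.0003
gripper_force: 1.0
clock: 5.63
tool_pos: [0.5152, -0.3297, 0.2072]
orientation: [-180.0, -0.0, -80.6]
force: [0.0, -0.7, 2.9]
opening: 0.0003
gripper_force: 1.3
clock: 5.88
tool_pos: [0.5152, -0.3296, 0.2069]
orientation: [-180.0, -0.0, -80.6]
force: [-1.0, 1.3, 6.8]
opening: 0.0003
gripper_force: 3.5
```

```bash
python3 -m creep '[[[0,0,-0.1,0,0],[0,0,-0.19,0,0],[0,0,-0.19,0,0],[0,0,-0.19,0,0],[0,0,-0.19,0,0],[0,0,-0.19,0,0],[0,0,-0.17,0,0]]]'; python3 -m creep '[[[-0.165,-0.04,0,0,0],[-0.165,-0.04,0,0,0],[-0.165,-0.04,0,0,0],[-0.165,-0.04,0,0,0],[-0.165,-0.04,0,0,0],[-0.165,-0.04,0,0,0]]]';python3 -m creep '[[[-0.165,-0.04,0,0,0],[-0.165,-0.04,0,0,0],[-0.165,-0.04,0,0,0],[-0.165,-0.04,0,0,0],[-0.165,-0.04,0,0,0],[-0.165,-0.04,0,0,0],[0,0,0,0,0],[0,0,0,0,0]]]'
python3 - <<'E'
from h import *
o=telemetry.get_obs();w=snapshot('wrist');print(o['tool_pos'],o['orientation'],o['joint_pos'])
cv2.imwrite('pics/w3.png',w['frame'][:,:,::-1])
np.save('w3.npy',dict(o=o,w=w),allow_pickle=True)
for q,z in[('rocker_raised',.085),('gas_top',.066),('dial_mark',.1),('console',0)]:
  for d in nets.landmark_of(w,q)[:2]: print(q,np.round(d['uv'],1),d['confidence'],atz(w,d['uv'],z,o).round(4))
E
```

```text
clock: 6.47
tool_pos: [0.5146, -0.3295, 0.4527]
orientation: [-180.0, -0.0, -80.6]
force: [1.3, 0.2, -0.4]
opening: 0.0004
gripper_force: 0.0
clock: 6.97
tool_pos: [0.5298, -0.1249, 0.45]
orientation: [180.0, 0.0, -80.7]
force: [-0.2, -0.1, -0.2]
opening: 0.0002
gripper_force: 0.0
clock: 7.63
tool_pos: [0.5452, 0.0785, 0.4496]
orientation: [179.9, -0.0, -80.5]
force: [-0.0, -0.2, 0.3]
opening: 0.0006
gripper_force: 0.0
[0.54522367 0.07847946 0.44959136] [ 1.79930102e+02 -1.38836897e-03 -8.04749380e+01] [ 2.85594432e+01  7.31634826e+00 -1.10267256e+01 -2.26250634e-02
 -7.17234563e+01 -1.90272743e+01]
rocker_raised [293.2  23.3] 0.65 [ 0.5974 -0.0864  0.085 ]
gas_top [355.7 248.9] 0.79 [0.4998 0.1167 0.066 ]
dial_mark [283.7 266. ] 0.56 [0.5741 0.1355 0.1   ]
dial_mark [436.4 252.5] 0.5 [0.4241 0.0958 0.1   ]
console [255.6 147.5] 0.89 [0.6318 0.0323 0.    ]
```

View pics/w3.png

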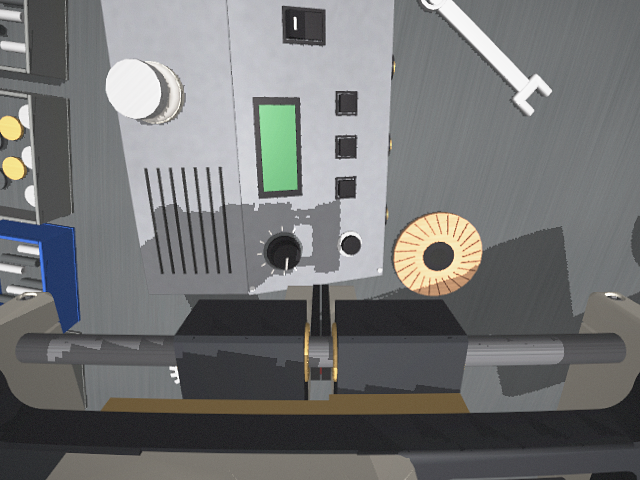

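Panel in the wrist view: rocker frame centre (303,26) with its raised half on the left, gas button (350,244), keys at x≈346, dial (283,252). The network's gas point is about 6 px off. Next: fit the console pose from ridge, front edge, corners and parts.

Run:
```python
from h import *
from scipy.optimize import least_squares
D=np.load('w3.npy',allow_pickle=True).item();o,w=D['o'],D['w']
c,s=np.cos(np.radians(18)),np.sin(np.radians(18))
def pan(u,y,h): return np.array([-.15+u*c-h*s,y,.045+u*s+h*c])
Rt,p=pose(o);M=np.array(w['mount'])
def proj(X):
    x=M[:3,:3].T@(Rt.T@(X-p)-M[:3,3]);a,b=x[0]/x[2],x[1]/x[2];f=1+w['k1']*(a*a+b*b)
    return np.array([w['fx']*a*f+w['cx'],w['fy']*b*f+w['cy']])
st=snapshot('top');Rm,t=cam(st)
def projt(X):
    x=Rm@X+t;a,b=x[0]/x[2],x[1]/x[2];f=1+st['k1']*(a*a+b*b)
    return np.array([st['fx']*a*f+st['cx'],st['fy']*b*f+st['cy']])
def res(q,full=False):
    x,y,yaw,ug,ur,uk,yk=q
    W=lambda P: R.from_euler('z',yaw).apply(P)+[x,y,0]
    r=[]
    for uv,P in[((249,294),[0,.15,.094]),((350,244),pan(ug,.105,.010)),((303.5,26),pan(ur,-.108,.002)),((283,268),None),
      ((346,188),pan(uk,yk+.042,.006)),((346,147),pan(uk,yk,.006)),((346,103),pan(uk,yk-.042,.006)),((382,290),[-.15,.15,.045])]:
        if P is not None:r.append((proj(W(P))-uv))
    # ridge at top of image: point (228,0): line distance in column
    for u0,P in[(228,[0,-.12,.094]),(393,[-.15,-.12,.045])]:
        a=proj(W(P)); b=proj(W([P[0],.1,P[2]])); r.append([a[0]+(b[0]-a[0])*(0-a[1])/(b[1]-a[1])-u0,0])
    for uv,P in[((219,155),[.11,.15,.094]),((352,135),[.11,-.15,.094]),((240,270),[-.15,.15,.045]),((368,248),[-.15,-.15,.045])]:
        r.append(.7*(projt(W(P))-uv))
    return np.array(r) if full else np.ravel(r)
S=least_squares(res,[.63,.03,.17,.035,.1,.035,0],loss='soft_l1',x_scale=.01)
x,y,yaw=S.x[:3];print(S.x.round(4),np.degrees(yaw));print(res(S.x,True).round(1).tolist())
W=lambda P: R.from_euler('z',yaw).apply(P)+[x,y,0]
print('gas',W(pan(S.x[3],.105,.010)).round(4),'raised',W(pan(S.x[4]+.013,-.108,.0085)).round(4),'pivot',W(pan(S.x[4],-.108,.004)).round(4))
for uv,z in[((350,244),.066),((290,26),.085)]:print(atz(w,uv,z,o).round(4))
print('axes x,y',W([1,0,0])-W([0,0,0]))
```

```text
[6.326e-01 2.860e-02 1.736e-01 4.620e-02 9.190e-02 5.100e-02 3.000e-04] 9.94434518739626
[[-0.0, 0.1], [0.1, 1.7], [0.0, -0.8], [-0.5, 0.3], [-0.0, -0.1], [0.5, -0.2], [-0.1, -15.6], [-0.8, 0.0], [1.4, 0.0], [-0.9, -0.1], [-1.0, -1.1], [-1.0, 0.1], [-0.1, 0.9]]
gas [0.507  0.1132 0.0688] raised [ 0.5992 -0.0869  0.0855] pivot [ 0.5884 -0.0888  0.0772]
[0.5071 0.1122 0.066 ]
[ 0.5998 -0.0839  0.085 ]
axes x,y [0.98497596 0.17269149 0.        ]
```

```bash
python3 -m creep '[[[0.172,-0.0216,0,0,0],[0.172,-0.0216,0,0,0],[0.172,-0.0216,0,0,0],[0.172,-0.0216,0,0,0],[0.172,-0.0216,0,0,0],[0,0,0,0,0],[0,0,0,0,0]]]'; python3 -m creep '[[[0,0,0.17,0,0],[0,0,0.17,0,0],[0,0,0.17,0,0],[0,0,0.16,0,0],[0,0,0.16,0,0],[0,0,0,0,0],[0,0,0,0,0]]]'
python3 - <<'E'
from h import *
o=telemetry.get_obs();w=snapshot('wrist');print(o['tool_pos'],o['orientation'],o['force'])
cv2.imwrite('pics/w4.png',cv2.resize(w['frame'][:,:,::-1][200:400,220:420],None,fx=3,fy=3))
for q,z in[('rocker_raised',.0855)]:
  for d in nets.landmark_of(w,q)[:2]: print(q,np.round(d['uv'],1),d['confidence'],atz(w,d['uv'],z,o).round(4))
E
```

```text
clock: 8.52
tool_pos: [0.5947, -0.0921, 0.4498]
orientation: [180.0, -0.0, -80.9]
force: [-0.3, 0.6, 0.3]
opening: 0.0001
gripper_force: 0.0
clock: 9.1
tool_pos: [0.5942, -0.0892, 0.2836]
orientation: [179.8, -0.0, -80.6]
force: [0.7, 0.3, 1.2]
opening: 0.0005
gripper_force: 0.0
[ 0.59423663 -0.08918931  0.28358424] [ 1.79807895e+02 -1.24563121e-02 -8.06097883e+01] [0.67477292 0.33606252 1.17514395]
rocker_raised [309.5 287.2] 0.94 [ 0.6003 -0.0866  0.0855]
```

View pics/w4.png

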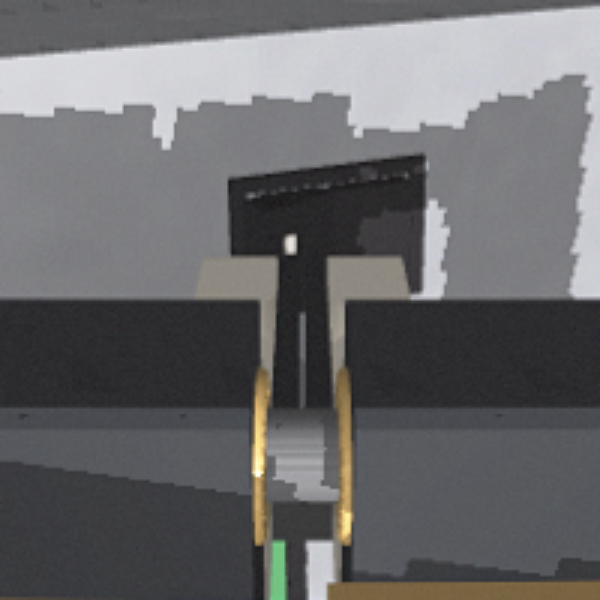

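The rocker's frame is centred under the tip: raised half on the left, its "I" mark at crop (290,243), tip pads at crop column 303. Next: press in steps.

```bash
python3 -m creep '[[[-0.008,-0.0075,0.05,0,0],[0,0,0.04,0,0],[0,0,0.01,0,0],[0,0,0,0,0],[0,0,0,0,0]]]'; python3 -m creep '[[[0,0,0.01,0,0],[0,0,0,0,0],[0,0,0,0,0]]]'; python3 -m creep '[[[0,0,0.01,0,0],[0,0,0,0,0],[0,0,0,0,0]]]'
```

```text
clock: 9.62
tool_pos: [0.5962, -0.0875, 0.2647]
orientation: [-180.0, -0.0, -80.6]
force: [0.7, 0.5, 1.4]
opening: 0.0004
gripper_force: 1.0
clock: 9.87
tool_pos: [0.5955, -0.0878, 0.262]
orientation: [179.9, 0.0, -80.7]
force: [-1.0, -0.4, -0.1]
opening: 0.0006
gripper_force: 0.1
clock: 10.12
tool_pos: [0.5956, -0.0877, 0.2599]
orientation: [179.9, 0.0, -80.6]
force: [-0.0, 0.0, -0.9]
opening: 0.0004
gripper_force: 0.0
```

```bash
python3 -m creep '[[[0,0,-0.1,0,0],[0,0,-0.19,0,0],[0,0,-0.19,0,0],[0,0,-0.19,0,0],[0,0,-0.19,0,0]]]'; python3 -m creep '[[[-0.1775,0.047,0,0,0],[-0.1775,0.047,0,0,0],[-0.1775,0.047,0,0,0],[-0.1775,0.047,0,0,0],[0,0,0,0,0]]]'
python3 - <<'E'
from h import *
o=telemetry.get_obs();w=snapshot('wrist');st=snapshot('scene');print(o['tool_pos'],o['orientation'])
a=cv2.resize(w['frame'][:,:,::-1][0:150,220:420],None,fx=3,fy=3)
cv2.imwrite('pics/w5.png',a)
for q in ['rocker_raised','gas_top']:
  for d in nets.landmark_of(w,q)[:2]: print(q,np.round(d['uv'],1),d['confidence'])
E
```

```text
clock: 10.53
tool_pos: [0.5954, -0.0877, 0.4341]
orientation: [180.0, -0.0, -80.6]
force: [0.9, -0.4, -1.7]
opening: 0.0005
gripper_force: 0.0
clock: 10.95
tool_pos: [0.5336, 0.05, 0.4327]
orientation: [-180.0, 0.1, -80.5]
force: [0.3, -1.0, -1.3]
opening: 0.0004
gripper_force: 0.0
[0.53355473 0.05001687 0.43269891] [-1.79961433e+02  7.68329510e-02 -8.04553893e+01]
rocker_raised [273.   49.6] 0.81
rocker_raised [476.2  69.8] 0.69
gas_top [337.8 276.4] 0.75
gas_top [265.4 299.3] 0.3
```

View pics/w5.png

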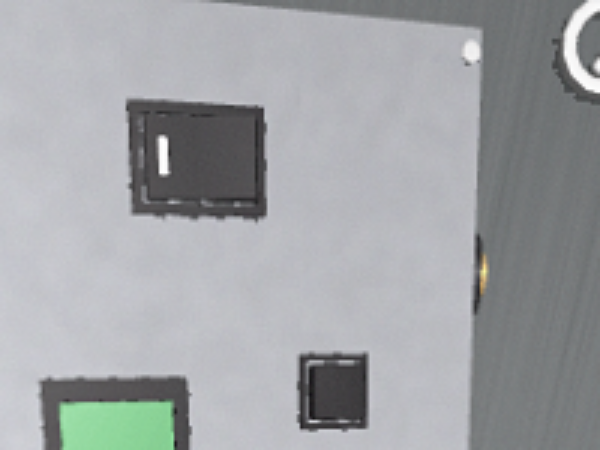

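The crop shows the rocker at (198,158) with the lit-mark end now sunk and a gap at its upper frame edge, so it has snapped on. Next: go over the gas button.

```bash
python3 -m creep '[[[-0.167,0.044,0,0,0],[-0.167,0.044,0,0,0],[0,0,0,0,0],[0,0,0,0,0]]]'; python3 -m creep '[[[0,0,0.17,0,0],[0,0,0.17,0,0],[0,0,0.17,0,0],[0,0,0.17,0,0],[0,0,0.15,0,0],[0,0,0,0,0],[0,0,0,0,0]]]'
python3 - <<'E'
from h import *
o=telemetry.get_obs();w=snapshot('wrist');print(o['tool_pos'],o['orientation'],o['force'])
cv2.imwrite('pics/w6.png',cv2.resize(w['frame'][:,:,::-1][200:400,220:420],None,fx=3,fy=3))
for d in nets.landmark_of(w,'gas_top')[:2]: print(np.round(d['uv'],1),d['confidence'],atz(w,d['uv'],.0688,o).round(4))
E
```

```text
clock: 11.48
tool_pos: [0.5075, 0.1096, 0.4322]
orientation: [180.0, -0.0, -80.6]
force: [0.2, 0.2, 0.2]
opening: 0.0005
gripper_force: 0.0
clock: 12.07
tool_pos: [0.5078, 0.1081, 0.2653]
orientation: [179.8, -0.1, -80.7]
force: [0.3, -0.2, 0.9]
opening: 0.0002
gripper_force: 0.0
[0.50780579 0.10807825 0.26532677] [ 1.79792492e+02 -1.17065757e-01 -8.07261144e+01] [ 0.31347685 -0.22917374  0.92893783]
[321.4 297.6] 0.86 [0.5063 0.1148 0.0688]
```

View pics/w6.png

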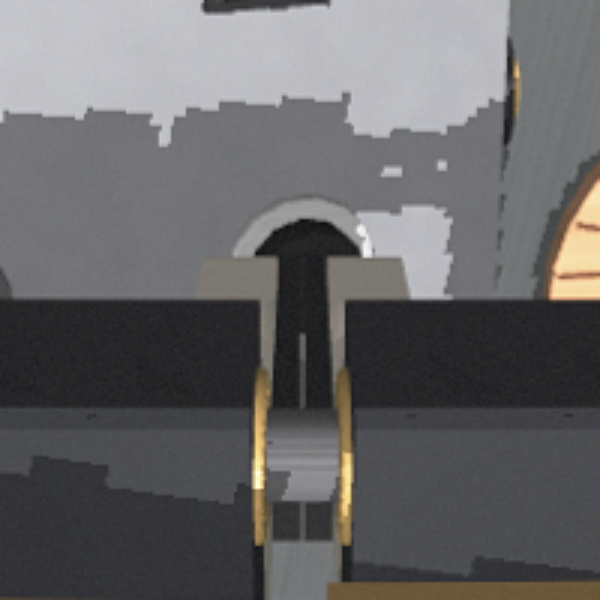

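The gas button (crop (305,240), steel collar around it) is in front of the tip; a 6 mm shift left is still needed. Next: correct that and press.

```bash
python3 -m creep '[[[-0.0285,0.007,0.04,0,0],[0,0,0.04,0,0],[0,0,0,0,0],[0,0,0,0,0]]]'; python3 -m creep '[[[0,0,0.015,0,0],[0,0,0,0,0],[0,0,0,0,0]]]';python3 -m creep '[[[0,0,0.01,0,0],[0,0,0,0,0],[0,0,0,0,0]]]'; python3 -m creep '[[[0,0,0.01,0,0],[0,0,0,0,0],[0,0,0,0,0]]]'
```

```text
clock: 12.5
tool_pos: [0.505, 0.1149, 0.2503]
orientation: [180.0, -0.0, -80.6]
force: [1.0, 0.5, -0.4]
opening: 0.0002
gripper_force: 0.0
clock: 12.75
tool_pos: [0.5055, 0.115, 0.2477]
orientation: [-179.9, 0.0, -80.6]
force: [0.7, 0.1, 2.4]
opening: 0.0008
gripper_force: 1.2
clock: 13.0
tool_pos: [0.5057, 0.1151, 0.2457]
orientation: [-179.9, 0.0, -80.6]
force: [3.1, 0.5, 3.4]
opening: 0.0004
gripper_force: 2.2
clock: 13.25
tool_pos: [0.506, 0.1152, 0.2439]
orientation: [-179.9, 0.0, -80.6]
force: [4.1, 0.5, 5.7]
opening: 0.0002
gripper_force: 3.0
```

```bash
python3 -m creep '[[[0,0,0.006,0,0],[0,0,0,0,0],[0,0,0,0,0]]]'; python3 -m creep '[[[0,0,0.005,0,0],[0,0,0,0,0],[0,0,0,0,0]]]'
```

```text
clock: 13.5
tool_pos: [0.5061, 0.1152, 0.2434]
orientation: [-179.8, 0.0, -80.6]
force: [0.3, -0.0, 12.2]
opening: 0.0004
gripper_force: 6.4
clock: 13.75
tool_pos: [0.5061, 0.1152, 0.2432]
orientation: [-179.8, 0.0, -80.6]
force: [-2.7, 0.1, 22.5]
opening: 0.0002
gripper_force: 11.0
```

The button is on its stop. Next: hold for about 2.7 s, then lift.

```bash
for i in 1 2 3 4; do python3 -m creep '[[[0,0,0,0,0],[0,0,0,0,0],[0,0,0,0,0],[0,0,0,0,0],[0,0,0,0,0],[0,0,0,0,0],[0,0,0,0,0],[0,0,0,0,0]]]' | egrep 'clock|pos|^force'; done; python3 -m creep '[[[0,0,-0.05,0,0],[0,0,-0.15,0,0],[0,0,-0.19,0,0],[0,0,-0.19,0,0],[0,0,-0.19,0,0],[0,0,0,0,0],[0,0,0,0,0],[0,0,0,0,0]]]'
python3 - <<'E'
from h import *
s=snapshot('top');w=snapshot('wrist')
cv2.imwrite('pics/t7.png',np.hstack([cv2.resize(s['frame'][:,:,::-1][120:300,210:490],None,fx=1.4,fy=1.4),cv2.resize(w['frame'][:,:,::-1],(336,252))]))
for q in['remote','remote_on_top']:print([(np.round(d['uv'],1),round(d['confidence'],2)) for d in nets.landmark_of(s,q)[:3]])
E
```

```text
clock: 14.42
tool_pos: [0.5061, 0.1152, 0.2432]
force: [-1.6, -0.5, 22.0]
clock: 15.08
tool_pos: [0.5061, 0.1152, 0.2433]
force: [-2.1, -0.8, 21.3]
clock: 15.75
tool_pos: [0.5061, 0.1152, 0.2432]
force: [-1.6, -1.0, 20.9]
clock: 16.42
tool_pos: [0.5061, 0.1152, 0.2432]
force: [-1.7, -0.1, 20.5]
clock: 17.08
tool_pos: [0.5043, 0.1145, 0.3943]
orientation: [179.9, 0.0, -80.7]
force: [-0.6, -0.6, -1.1]
opening: 0.0009
gripper_force: 0.0
[(array([433.3, 342. ]), 0.72), (array([445.7, 259. ]), 0.67), (array([309.1, 158.6]), 0.41)]
[(array([436.9, 355.3]), 0.65), (array([443.5, 246.4]), 0.42)]
```

View pics/t7.png

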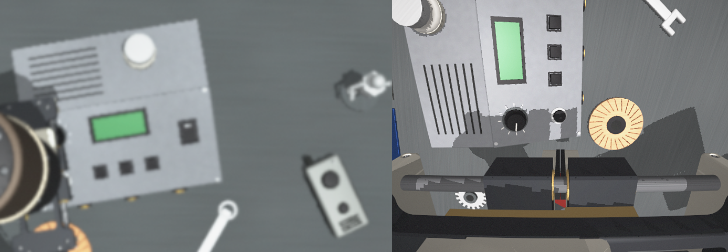

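The arm is clear and the gas button at (559,115) is out again. The remote at (335,195) is where it was, and nothing else has moved.

```bash
python3 -c "
from plant import workorder;print(workorder.close_job())"
```

```text
the job is handed in; nothing more can be done
None
```

I pressed the remote's ON button, switched the welder's rocker on, then held the gas-test button fully in for about 2.7 s and let go, all in that order; the job is handed in at about 17 s on the robot's clock, and the hand-in returned no verdict.

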